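Drain the grinding balls from a glaze mill jar

TASK

Empty the white mill jar, which swings on its stand and has a red lever to turn it by: tip it over towards the blue wash tray (not towards the grey tub of clay scraps) until all five grinding balls have rolled out into the blue tray, then swing the jar back upright and leave it standing so. Leave the trays and everything else on the table where they are.

Things in the scene. Friction and masses are not known exactly. Their poses are not given: they have to be found in the camera images.
- stand: Fixed grey steel tipping stand: base plate 190 x 80 x 12 mm and two uprights 177 mm high at its x = +/-69 mm, between which the mill jar hangs. Origin: centre of the underside, on the table. z up; x runs along the jar's pivot axis, the lever being at the -x end (towards the robot); the jar tips towards +y or -y of this frame.
- pivot (a point): Point on the jar's pivot axis, in the middle of the jar, 160 mm above the table; axes as stand.
- jar (a joint): Tilt of the mill jar about the pivot (the stand's x axis), rad: 0 = upright, positive = mouth tipped towards the stand's +y, negative = towards its -y; stops at +/-2.1 (mouth about 30 degrees below level). A stiff hinge: empty, the jar stays where it is left; turning it takes about 4 to 8 N at the lever's grip.
- jar_mouth (a point): Centre of the open mouth of the white mill jar: round, 110 mm outside diameter, 135 mm tall, 5 mm wall; its bottom is 35 mm below the pivot and its mouth 100 mm above it when upright. Turns with the jar; z points out of the mouth.
- lever_grip (a point): Middle of the red grip of the jar's lever: a level round bar along the stand's x, 16 mm diameter, 92 mm long, towards the robot. Centre 100 mm from the pivot axis, straight above it when the jar is upright (260 mm above the table), and 138 mm to the stand's -x from pivot. A flat steel arm joins it 47 mm away on the jar's side; the other end is free. Turns rigidly with the jar.
- tray: Empty blue plastic wash tray, 200 x 200 mm, 50 mm high, 5 mm walls, open on top, loose on the table on one side of the stand (the stand's +y or -y). Origin: centre of the underside.
- tub: Grey plastic tub of the same size as the tray, with lumps of dried clay in it, on the other side of the stand. Not to be used. Origin: centre of the underside.
- ball0_center (a point): Centre of one of the five tan ceramic grinding balls, 30 mm diameter, about 45 g, that start at the bottom of the mill jar.
- ball1_center (a point): Centre of one of the five tan ceramic grinding balls, 30 mm diameter, about 45 g, that start at the bottom of the mill jar.
- ball2_center (a point): Centre of one of the five tan ceramic grinding balls, 30 mm diameter, about 45 g, that start at the bottom of the mill jar.
- ball3_center (a point): Centre of one of the five tan ceramic grinding balls, 30 mm diameter, about 45 g, that start at the bottom of the mill jar.
- ball4_center (a point): Centre of one of the five tan ceramic grinding balls, 30 mm diameter, about 45 g, that start at the bottom of the mill jar.
- dish: Bystander: small dark brown bowl, 84 mm across, 32 mm high; origin under its centre.
- brush: Bystander: brush, 190 mm long, lying on the table along its x; origin under its middle.
- glaze: Bystander: amber glass glaze jar with a white cap, 70 mm diameter, 100 mm high; origin under its centre.
- mug: Bystander: blue mug, 80 mm across, 90 mm high, handle at its +y; origin under its centre.
- pot: Bystander: grey-brown unglazed pot with a scalloped rim, 145 mm across, 85 mm high; origin under its centre.
- looptool: Bystander: clay loop tool with a wooden handle 110 x 22 mm, 170 mm long in all, lying along its x; origin under the handle's middle.

How it is judged:
By the outcome, as a careful person would: the job done as asked, in the order asked, and still so for the second after the job is handed in, with the robot touching nothing.
It also fails if it takes over 48 s, if anything falls off the work surface, if the arm or the gripper's body presses on something with over 40 N, if the wrist force passes 120 N, or if a joint passes its speed limit or range.

ROBOT

A 6-joint arm with a two-finger parallel gripper is mounted at the origin on the work surface. World frame = base frame: x ahead of the robot, y to its left, z up, the work surface at z = 0. Lengths are in m, angles in rad, forces in N, time in s.
With the tool pointing down it reaches from about 0.35 to 0.775 m from the base axis. Payload 7.3 kg.
Tool frame: the origin (TCP) lies between the finger pads; the fingertips stand ahead of it and the grasp point (between the pads) lies 6 mm ahead of it (robot.tip_extent is the x of the fingertips in the tool frame, in m); x points along the fingers, z is the direction in which the jaws open and shut, and the axes are right-handed (so a half turn about x gives the same grasp; the last joint's range is limited). The gripper opens to 92 mm and grips with 3 to 60 N. Pads are 19 mm wide; open, the fingers measure 130 mm over their backs; the gripper's body (75 mm by 190 mm) begins 47 mm behind the grasp point.
Start: joints at [-1.261, 0.342, 1.524, -0, 1.275, -0.146], TCP at [0.231, -0.471, 0.252] pointing down, gripper open.
Joint ranges: [-2.53, 2.53], [-0.77, 2.02], [0.04, 2.7], [-1, 4.14], [0.28, 2.66], [-3.11, 3.11]. Speed limits (rad/s): [2.57, 2.57, 3.14, 3.14, 3.14, 3.14].

INTERFACE

Orientations are given as [roll, pitch, yaw] about the fixed x, y, z axes, in that order (R = Rz(yaw) Ry(pitch) Rx(roll)).
In Python, from cell import robot gives the robot as it stands. The module is installed in compiled form; this text tells all that it offers.
- The arm moves only by the shell command python3 -m creep 'ROWS' [FORCE]. ROWS is JSON, a list of rows, each an object with "translation": the shift along the tool's x, y, z in m, a list of three; "twist": the turn, a rotation vector about the tool's x, y, z in rad, a list of three; "hand": the opening in per cent of the stroke, from 0 (shut) to 100 (fully open). A call has 1 to 5 rows; each row is the pose to reach, as a shift and turn from the pose measured when the call began, along the tool's axes at that moment; what a row does not reach only later rows make up. A row lasts 1/10 s, in which the tool goes at most 50 mm and 8.59 degrees, less where a joint would pass 70% of its speed; a pose out of reach is approached as far as the arm can. A call with a gripper value outside its range is refused whole. The fingers move at their own pace and stop on an object; FORCE is the grip in N (left out, the last holds). Time passes only in rows, so rows that repeat a pose let the fingers close. It gives the time, the measured TCP pose, the force and the opening at its end, in the units of the state.
- robot.observe(): the state, without advancing time (a new reading comes with each control period).
- robot.read_camera(name): name is "scene" or "top"; returns the picture (400x640x3 uint8, blue, green, red); there is no depth.
- robot.calibration(name): a dict with "intrinsics" (3x3 intrinsics, pixels), "dist" ([k1, k2, p1, p2, k3] as OpenCV has them; the pictures are not rectified), "cam_to_world" (4x4, takes a point from camera to world coordinates). Camera axes: x right, y up, looking along -z (the intrinsics and any distortion apply to the point x, -y, -z); pixel columns grow to the right and rows downward; lengths in m; the calibration is good to about 2 mm. A picture is of the moment at which its call begins. calibration takes no time and is no camera call.
- robot.hand_in(): hands the job in, once; it reports no verdict.
The state is a dict: "time": time; "qpos": joint angles; "qvel": joint speeds; "joint_efforts": joint torques, N m; "tool_pos": TCP position; "tool_rot": TCP orientation; "contact_force": force on the tool from outside, world axes, zero at the start; "torque": the same for the moment, N m; "opening": finger opening in m.
Only numpy, scipy, OpenCV 4.12 (cv2) and the standard library are available. Lean on these libraries where they do the work, as an engineer would, in place of code of your own. Each camera call takes 0.05 s, during which the arm holds its last target. There are 200 camera calls.

## Working session

There is one attempt and no reset: what is moved stays moved. The work goes in short steps, Python scripts to look and compute and a shell command to move; the robot and the scene stay as the last step left them, time stands still between calls to the robot, and variables do not carry over. Pictures are saved under pics/ and viewed, about 8 in all and at most 12, crops included, and the job is handed in when it is done.

```bash
mkdir -p pics
python3 - <<'E'
from cell import robot
import cv2,numpy as np
for n in("scene","top"):
    cv2.imwrite(f"pics/{n}0.png",robot.read_camera(n)); c=robot.calibration(n); print(n,np.round(c["cam_to_world"],3).tolist(),np.round(c["intrinsics"],1).tolist(),c["dist"])
s=robot.observe();print(s, robot.tip_extent)
E
```

```text
scene [[-0.787, -0.347, 0.51, 1.153], [0.617, -0.443, 0.651, 0.791], [-0.0, 0.827, 0.563, 0.841], [0.0, 0.0, 0.0, 1.0]] [[389.0, 0.0, 319.0], [0.0, 389.0, 201.0], [0.0, 0.0, 1.0]] [-0.05717935  0.          0.          0.          0.        ]
top [[0.027, 0.99, -0.138, 0.34], [-1.0, 0.027, -0.001, 0.02], [0.002, 0.138, 0.99, 1.756], [0.0, 0.0, 0.0, 1.0]] [[465.2, 0.0, 323.8], [0.0, 465.2, 201.8], [0.0, 0.0, 1.0]] [-0.1362532  0.         0.         0.         0.       ]
{'time': 0.1, 'qpos': array([-1.26101960e+00,  3.42672310e-01,  1.52491278e+00, -4.19656988e-05,
        1.27539002e+00, -1.45966934e-01]), 'qvel': array([-0.00127609, -0.00173106, -0.00167579,  0.00039736, -0.00155209,
        0.0034222 ]), 'joint_efforts': array([ 1.96685636e-03, -4.32002735e+01, -2.44694835e+01,  7.18951668e-02,
        5.25789033e-02, -4.94292897e-05]), 'tool_pos': array([ 0.23099351, -0.47109154,  0.25110748]), 'tool_rot': array([3.02464641, 1.56941329, 1.90960599]), 'contact_force': array([-0.65863805,  0.08219894, -0.05454234]), 'torque': array([ 0.02442235,  0.00338413, -0.00448355]), 'opening': 0.09204055590365823} 0.025
```

View pics/scene0.png

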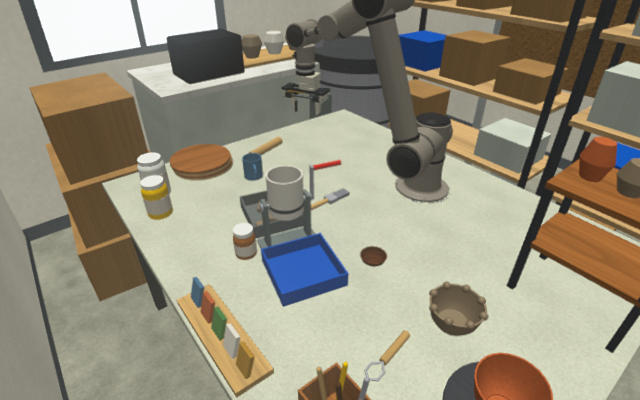

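View pics/top0.png

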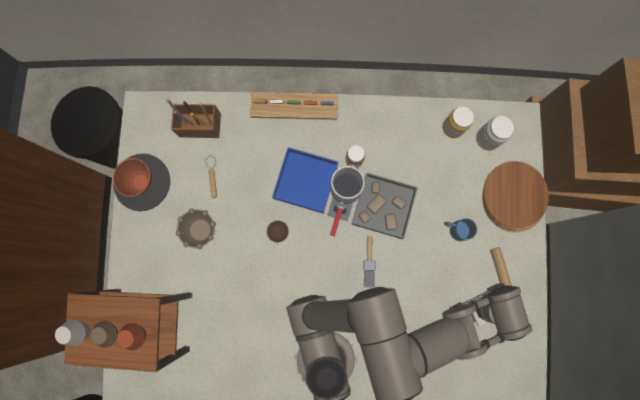

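The scene view shows the jar at (285,188) with its red lever at (313–340,165) and the blue tray in front. The top view shows the tray at (307,180), the tub at (384,206), the jar at (347,184) and the lever from (341,208) to (334,235). The tray is on world +y, so the jar tips towards the stand's +y.

```bash
cat > h.py <<'E'
import cv2,numpy as np
from cell import robot
def ray(n,uv):
    c=robot.calibration(n);T=np.array(c["cam_to_world"])
    p=cv2.undistortPoints(np.array(uv,float).reshape(-1,1,2),np.array(c["intrinsics"]),np.array(c["dist"])).reshape(-1,2)
    d=np.c_[p[:,0],-p[:,1],-np.ones(len(p))]@T[:3,:3].T
    return T[:3,3],d
def onz(n,uv,z):
    o,d=ray(n,uv);return o+d*((z-o[2])/d[:,2])[:,None]
def mask(im,lo,hi,roi):
    m=cv2.inRange(cv2.cvtColor(im,cv2.COLOR_BGR2HSV),lo,hi);k=np.zeros_like(m);x0,y0,x1,y1=roi;k[y0:y1,x0:x1]=255
    return m&k
def red(im,roi):
    return mask(im,(0,150,60),(6,255,255),roi)|mask(im,(174,150,60),(180,255,255),roi)
def ends(m):
    p=np.argwhere(m)[:,::-1].astype(float);c=p.mean(0);v=np.linalg.svd(p-c,full_matrices=False)[2][0];t=(p-c)@v
    return c,c+v*t.min(),c+v*t.max(),len(p)
E
python3 - <<'E'
from h import *
t=cv2.imread("pics/top0.png");s=cv2.imread("pics/scene0.png")
for n,im,roi in(("top",t,(320,195,355,245)),("scene",s,(300,150,350,180))):
    e=ends(red(im,roi));print(n,[np.round(x,1) for x in e]);w=onz(n,e[:3],.26);print(np.round(w,4).tolist(),np.linalg.norm(w[2]-w[1]))
m=mask(t,(105,150,50),(125,255,255),(265,140,342,220))
r=cv2.minAreaRect(np.argwhere(m)[:,::-1].astype(np.float32));print(r,np.round(onz("top",cv2.boxPoints(r),.05),3).tolist())
print("jar mouth", onz("top",[[348,183]],.26))
E
```

```text
top [array([336.2, 220.9]), array([339.7, 208.9]), array([332.4, 234.1]), np.int64(81)]
[[0.4868, -0.0195, 0.26], [0.5262, -0.0299, 0.26], [0.4438, -0.0082, 0.26]] 0.08513047035101265
scene [array([326.2, 164.4]), array([339.2, 161.7]), array([313.8, 167. ]), np.int64(91)]
[[0.4847, -0.0262, 0.26], [0.4421, -0.0148, 0.26], [0.5248, -0.037, 0.26]] 0.0856809529695768
((305.92449951171875, 181.26412963867188), (47.801475524902344, 46.97731399536133), 15.945394515991211) [[0.589, 0.198, 0.05], [0.762, 0.157, 0.05], [0.717, -0.017, 0.05], [0.545, 0.027, 0.05]]
jar mouth [[ 0.61216275 -0.05514999  0.26      ]]
```

```bash
cat >> h.py <<'E'
from scipy.spatial.transform import Rotation as Ro
YAW=-0.2618
xs=np.array([np.cos(YAW),np.sin(YAW),0]);ys=np.array([-xs[1],xs[0],0]);G=np.array([.4855,-.0225,.26])-.008*xs
def delta(sgn,target,tilt=0):
    s=robot.observe();R=Ro.from_euler("xyz",s["tool_rot"]);x=np.array([0,0,-1.]);z=sgn*ys;y=np.cross(z,x)
    D=Ro.from_rotvec(xs*tilt)*Ro.from_matrix(np.c_[x,y,z])
    return np.round(R.inv().apply(target-s["tool_pos"]),4),np.round((R.inv()*D).as_rotvec(),3)
def st():
    s=robot.observe();print(round(s["time"],2),np.round(s["tool_pos"],4),np.round(s["contact_force"],1),round(s["opening"],4),np.round(s["qpos"],2))
E
python3 -c "
from h import *
for z in(.42,.266):
  for s in(1,-1):print(delta(s,np.r_[G[:2],z]))
R=Ro.from_euler('xyz',robot.observe()['tool_rot']).as_matrix();print(R.round(2),robot.observe()['tool_rot'])"
```

```text
(array([-0.1684,  0.42  , -0.2963]), array([-2.424e+00, -0.000e+00, -2.000e-03]))
(array([-0.1684,  0.42  , -0.2963]), array([ 0.718, -0.001,  0.   ]))
(array([-0.0144,  0.4199, -0.2961]), array([-2.424e+00, -0.000e+00, -2.000e-03]))
(array([-0.0144,  0.4199, -0.2961]), array([ 0.718, -0.001,  0.   ]))
[[-0.    0.9   0.44]
 [ 0.    0.44 -0.9 ]
 [-1.    0.   -0.  ]] [3.02464641 1.56941329 1.90960599]
```

```bash
python3 -m creep '[{"translation":[-0.05,0,0],"twist":[0,0,0],"hand":60},{"translation":[-0.1,0,0],"twist":[0,0,0],"hand":60},{"translation":[-0.14,0.03,-0.02],"twist":[0.1,0,0],"hand":60},{"translation":[-0.15,0.07,-0.05],"twist":[0.2,0,0],"hand":60},{"translation":[-0.15,0.1,-0.07],"twist":[0.3,0,0],"hand":60}]' 25
python3 -c "
from h import *
st();print(delta(-1,np.r_[G[:2],.40]))"
```

```text
time: 0.6
tool_pos: [0.2907, -0.3633, 0.4032]
tool_rot: [0.639, 1.568, -0.781]
contact_force: [0.6, -0.7, -0.7]
opening: 0.0578
0.6 [ 0.2907 -0.3633  0.4032] [ 0.6 -0.7 -0.7] 0.0578 [-1.06  0.15  1.37  0.    1.62  0.36]
(array([ 0.003 ,  0.2365, -0.3109]), array([ 0.413,  0.002, -0.002]))
```

```bash
python3 -m creep '[{"translation":[0,0.03,-0.04],"twist":[0.1,0,0],"hand":60},{"translation":[0,0.06,-0.08],"twist":[0.2,0,0],"hand":60},{"translation":[0,0.09,-0.12],"twist":[0.3,0,0],"hand":60},{"translation":[0,0.12,-0.16],"twist":[0.4,0,0],"hand":60},{"translation":[0,0.15,-0.2],"twist":[0.413,0,0],"hand":60}]'
python3 -c "
from h import *
st();print(delta(-1,np.r_[G[:2],.34]))"
```

```text
time: 1.1
tool_pos: [0.4087, -0.1422, 0.4029]
tool_rot: [1.024, 1.569, -0.812]
contact_force: [0.7, -0.6, 0.5]
opening: 0.0552
1.1 [ 0.4087 -0.1422  0.4029] [ 0.7 -0.6  0.5] 0.0552 [-0.51  0.09  1.44 -0.    1.61  1.32]
(array([ 0.0628,  0.0346, -0.1357]), array([-0.004,  0.001, -0.002]))
```

```bash
python3 -m creep '[{"translation":[0,0.01,-0.045],"twist":[0,0,0],"hand":60},{"translation":[0,0.02,-0.09],"twist":[0,0,0],"hand":60},{"translation":[0.02,0.035,-0.135],"twist":[0,0,0],"hand":60},{"translation":[0.05,0.035,-0.136],"twist":[0,0,0],"hand":60},{"translation":[0.05,0.035,-0.136],"twist":[0,0,0],"hand":60}]'
python3 - <<'E'
from h import *
st();print(delta(-1,np.r_[G[:2],.266]))
a=robot.read_camera("scene")[90:250,230:390];b=robot.read_camera("top")[150:310,260:420]
cv2.imwrite("pics/a1.png",cv2.resize(np.hstack([a,b]),(800,400),interpolation=2))
E
```

```text
time: 1.6
tool_pos: [0.4768, -0.0186, 0.3489]
tool_rot: [-1.308, 1.564, 3.142]
contact_force: [-0.4, -1.1, -0.2]
opening: 0.0549
1.6 [ 0.4768 -0.0186  0.3489] [-0.4 -1.1 -0.2] 0.0549 [-0.2   0.2   1.46 -0.    1.5   1.63]
(array([0.0829, 0.002 , 0.0014]), array([-0.001,  0.002,  0.007]))
```

View pics/a1.png

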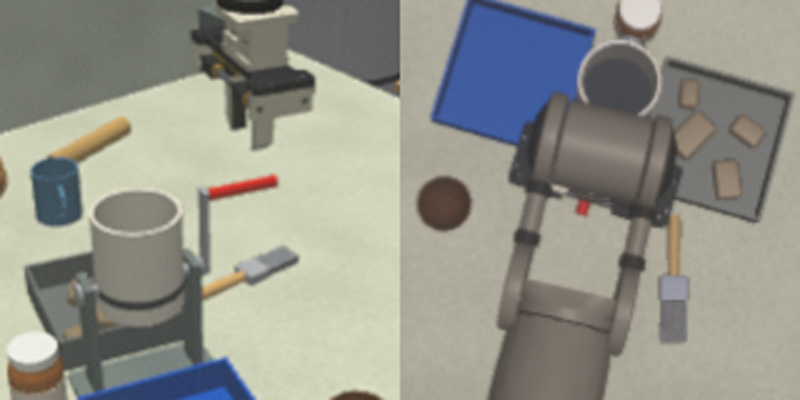

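The open hand is centred over the red lever: grip at (245,187) in the scene crop, lever end showing at (583,207) in the top crop. Next I descend and close.

```bash
python3 -m creep '[{"translation":[0.03,0.001,0.001],"twist":[0,0,0],"hand":60},{"translation":[0.06,0.001,0.001],"twist":[0,0,0],"hand":60},{"translation":[0.082,0.001,0.001],"twist":[0,0,0.007],"hand":60},{"translation":[0.083,0.001,0.001],"twist":[0,0,0.007],"hand":60},{"translation":[0.083,0.001,0.001],"twist":[0,0,0.007],"hand":25}]' 25
python3 -m creep '[{"translation":[0,0,0],"twist":[0,0,0],"hand":15},{"translation":[0,0,0],"twist":[0,0,0],"hand":5},{"translation":[0,0,0],"twist":[0,0,0],"hand":5},{"translation":[0,0,0],"twist":[0,0,0],"hand":5},{"translation":[0,0,0],"twist":[0,0,0],"hand":5}]' 30
python3 - <<'E'
from h import *
st();print(delta(-1,np.r_[G[:2],.266]))
cv2.imwrite("pics/a2.png",cv2.resize(robot.read_camera("scene")[90:250,230:390],(560,560),interpolation=2))
E
```

```text
time: 2.2
tool_pos: [0.4793, -0.0229, 0.2718]
tool_rot: [1.418, 1.561, -0.42]
contact_force: [0.2, 0.4, 0.4]
opening: 0.0506
time: 2.7
tool_pos: [0.4798, -0.0223, 0.2726]
tool_rot: [1.561, 1.559, -0.277]
contact_force: [1.4, 4.2, 4.3]
opening: 0.0152
2.7 [ 0.4798 -0.0223  0.2726] [1.4 4.2 4.3] 0.0152 [-0.21  0.24  1.61 -0.    1.28  1.63]
(array([ 0.0066, -0.0025, -0.0013]), array([-0.005,  0.   , -0.012]))
```

View pics/a2.png

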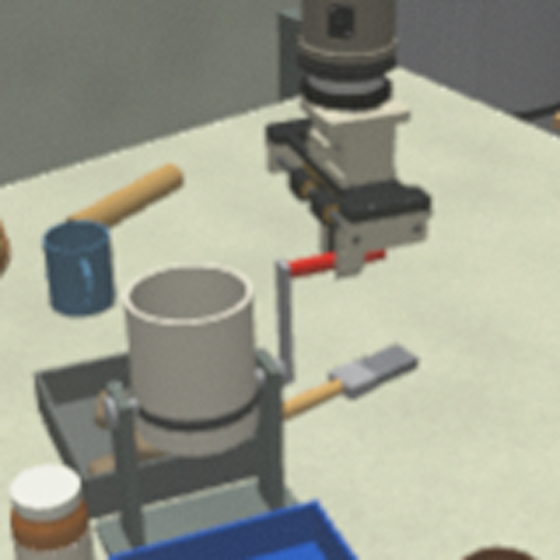

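The fingers hold the bar (opening 15 mm), but about 6 mm too high on it. I'll reopen slightly, lower and regrip.

```bash
python3 -m creep '[{"translation":[0,0,0],"twist":[0,0,0],"hand":35},{"translation":[0.007,-0.002,0],"twist":[0,0,-0.012],"hand":35},{"translation":[0.009,-0.002,0],"twist":[0,0,-0.012],"hand":5},{"translation":[0.009,-0.002,0],"twist":[0,0,-0.012],"hand":5},{"translation":[0.009,-0.002,0],"twist":[0,0,-0.012],"hand":5}]' 30
python3 -m creep '[{"translation":[0,0,0],"twist":[0,0,0],"hand":5},{"translation":[0,0,0],"twist":[0,0,0],"hand":5}]' 30
python3 - <<'E'
from h import *
st();print(delta(-1,np.r_[G[:2],.266]))
for a in np.arange(0,2.2,.15): print(round(a,2),np.round([.1*(1-np.cos(a)),-.1*np.sin(a)],3))
E
```

```text
time: 3.25
tool_pos: [0.4776, -0.0219, 0.2628]
tool_rot: [-1.287, 1.569, -3.125]
contact_force: [1.1, 0.5, -4.1]
opening: 0.0149
time: 3.45
tool_pos: [0.4777, -0.0219, 0.2628]
tool_rot: [-1.267, 1.569, -3.105]
contact_force: [0.8, 0.6, -1.9]
opening: 0.015
3.45 [ 0.4777 -0.0219  0.2628] [ 0.8  0.6 -1.9] 0.015 [-0.21  0.25  1.63 -0.    1.27  1.63]
(array([-0.0032, -0.0003, -0.0015]), array([-0.005,  0.001,  0.002]))
0.0 [ 0. -0.]
0.15 [ 0.001 -0.015]
0.3 [ 0.004 -0.03 ]
0.45 [ 0.01  -0.043]
0.6 [ 0.017 -0.056]
0.75 [ 0.027 -0.068]
0.9 [ 0.038 -0.078]
1.05 [ 0.05  -0.087]
1.2 [ 0.064 -0.093]
1.35 [ 0.078 -0.098]
1.5 [ 0.093 -0.1  ]
1.65 [ 0.108 -0.1  ]
1.8 [ 0.123 -0.097]
1.95 [ 0.137 -0.093]
2.1 [ 0.15  -0.086]
```

```bash
cat >> h.py <<'E'
P0=np.array([.4777,-.0219,.2628])
def arc(*angs):
    st();p=robot.observe()["tool_pos"]-P0;print("angle",round(np.arctan2(p@ys,.1+p[2]),3),"radius",round(np.hypot(p@ys,.1+p[2]),4),"along",round(p@xs,4))
    for a in angs: print(a,*delta(-1,P0+.1*(np.sin(a)*ys+(np.cos(a)-1)*np.array([0,0,1]))))
E
python3 -m creep '[{"translation":[0,0,-0.009],"twist":[0,0,0],"hand":5},{"translation":[0.002,0,-0.018],"twist":[0,0,0],"hand":5},{"translation":[0.004,0,-0.027],"twist":[0,0,0],"hand":5},{"translation":[0.006,0,-0.035],"twist":[0,0,0],"hand":5},{"translation":[0.01,0,-0.043],"twist":[0,0,0],"hand":5}]' 30
python3 -c "
from h import *
arc(.5,.6,.7,.8,.9)"
```

```text
time: 3.95
tool_pos: [0.4888, 0.019, 0.2539]
tool_rot: [-0.32, 1.568, -2.158]
contact_force: [-4.0, -2.3, 8.1]
opening: 0.0149
3.95 [0.4888 0.019  0.2539] [-4.  -2.3  8.1] 0.0149 [-0.12  0.28  1.61 -0.    1.25  1.72]
angle 0.436 radius 0.1005 along 0.0002
0.5 [ 0.0033 -0.0002 -0.0055] [-0.005  0.003  0.001]
0.6 [ 0.0085 -0.0002 -0.0141] [-0.005  0.003  0.001]
0.7 [ 0.0146 -0.0002 -0.0221] [-0.005  0.003  0.001]
0.8 [ 0.0214 -0.0003 -0.0294] [-0.005  0.003  0.001]
0.9 [ 0.0289 -0.0003 -0.036 ] [-0.005  0.003  0.001]
```

Following the arc well; continuing.

```bash
python3 -m creep '[{"translation":[0.003,0,-0.006],"twist":[0,0,0],"hand":5},{"translation":[0.009,0,-0.014],"twist":[0,0,0],"hand":5},{"translation":[0.015,0,-0.022],"twist":[0,0,0],"hand":5},{"translation":[0.021,0,-0.029],"twist":[0,0,0],"hand":5},{"translation":[0.029,0,-0.036],"twist":[0,0,0],"hand":5}]' 30
python3 -c "
from h import *
arc(.98,1.06,1.14,1.22,1.3)"
```

```text
time: 4.45
tool_pos: [0.4982, 0.054, 0.2259]
tool_rot: [0.026, 1.568, -1.811]
contact_force: [-3.2, -0.8, 8.0]
opening: 0.0148
4.45 [0.4982 0.054  0.2259] [-3.2 -0.8  8. ] 0.0148 [-0.04  0.32  1.63 -0.    1.19  1.8 ]
angle 0.894 radius 0.1008 along 0.0001
0.98 [ 0.0074 -0.0002 -0.0045] [-0.005  0.003 -0.   ]
1.06 [ 0.0142 -0.0002 -0.0087] [-0.005  0.003 -0.   ]
1.14 [ 0.0213 -0.0002 -0.0123] [-0.005  0.003 -0.   ]
1.22 [ 0.0287 -0.0002 -0.0154] [-0.005  0.003 -0.   ]
1.3 [ 0.0363 -0.0002 -0.0178] [-0.005  0.003 -0.   ]
```

```bash
python3 -m creep '[{"translation":[0.007,0,-0.0045],"twist":[0,0,0],"hand":5},{"translation":[0.014,0,-0.009],"twist":[0,0,0],"hand":5},{"translation":[0.021,0,-0.012],"twist":[0,0,0],"hand":5},{"translation":[0.029,0,-0.015],"twist":[0,0,0],"hand":5},{"translation":[0.036,0,-0.018],"twist":[0,0,0],"hand":5}]' 30
python3 -c "
from h import *
arc(1.34,1.4,1.46,1.52,1.58)"
```

```text
time: 4.95
tool_pos: [0.5033, 0.0732, 0.1911]
tool_rot: [1.548, 1.569, -0.289]
contact_force: [-2.6, 6.8, 7.2]
opening: 0.0148
4.95 [0.5033 0.0732 0.1911] [-2.6  6.8  7.2] 0.0148 [-0.01  0.37  1.66 -0.    1.11  1.83]
angle 1.291 radius 0.1024 along 0.0001
1.34 [ 0.0054 -0.0001  0.0011] [-0.004  0.    -0.002]
1.4 [ 0.0113 -0.0001 -0.0001] [-0.004  0.    -0.002]
1.46 [ 0.0172 -0.0001 -0.0009] [-0.004  0.    -0.002]
1.52 [ 0.0232 -0.0001 -0.0014] [-0.004  0.    -0.002]
1.58 [ 0.0292 -0.0001 -0.0015] [-0.004  0.    -0.002]
```

```bash
python3 -m creep '[{"translation":[0.006,0,0],"twist":[0,0,0],"hand":5},{"translation":[0.012,0,0],"twist":[0,0,0],"hand":5},{"translation":[0.018,0,-0.001],"twist":[0,0,0],"hand":5},{"translation":[0.024,0,-0.001],"twist":[0,0,0],"hand":5},{"translation":[0.03,0,-0.001],"twist":[0,0,0],"hand":5}]' 30
python3 - <<'E'
from h import *
arc(1.64,1.7,1.76,1.82,1.88)
cv2.imwrite("pics/a3.png",cv2.resize(robot.read_camera("scene")[110:310,210:410],(600,600),interpolation=2))
E
```

```text
time: 5.45
tool_pos: [0.5048, 0.0791, 0.1626]
tool_rot: [2.739, 1.561, 0.902]
contact_force: [1.0, 25.9, 7.3]
opening: 0.015
5.45 [0.5048 0.0791 0.1626] [ 1.  25.9  7.3] 0.015 [0.   0.4  1.7  0.01 1.03 1.83]
angle 1.572 radius 0.1046 along 0.0
1.64 [ 0.0067 -0.0001  0.0049] [-0.004 -0.009 -0.004]
1.7 [ 0.0127 -0.0001  0.0055] [-0.004 -0.009 -0.004]
1.76 [ 0.0186 -0.0001  0.0065] [-0.004 -0.009 -0.004]
1.82 [ 0.0244 -0.0001  0.0079] [-0.004 -0.009 -0.004]
1.88 [ 0.0302 -0.0001  0.0096] [-0.004 -0.009 -0.004]
```

View pics/a3.png

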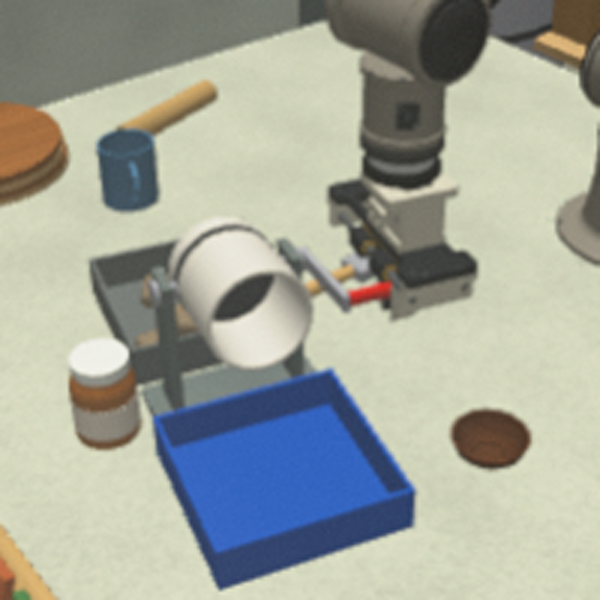

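The jar is about level: mouth at (260,325) in the crop, no balls out yet, tray clear. The side force of 26 N says my arc centre is several mm off, so I'm shifting the arc.

```bash
echo 'P0=P0+.007*ys' >> h.py
python3 -m creep '[{"translation":[0.003,0,-0.003],"twist":[0,0,0],"hand":5},{"translation":[0.009,0,-0.003],"twist":[0,0,0],"hand":5},{"translation":[0.015,0,-0.002],"twist":[0,0,0],"hand":5},{"translation":[0.02,0,-0.001],"twist":[0,0,0],"hand":5},{"translation":[0.026,0,0.001],"twist":[0,0,0],"hand":5}]' 30
python3 - <<'E'
from h import *
arc(1.7,1.76,1.82,1.88,1.94,2.0,2.06)
E
```

```text
time: 6.0
tool_pos: [0.5048, 0.0786, 0.1364]
tool_rot: [2.724, 1.56, 0.887]
contact_force: [-1.7, 5.9, 5.8]
opening: 0.015
6.0 [0.5048 0.0786 0.1364] [-1.7  5.9  5.8] 0.015 [-0.    0.44  1.73  0.01  0.97  1.83]
angle 1.836 radius 0.1006 along 0.0002
1.7 [-0.0135 -0.0001 -0.0022] [-0.004 -0.01  -0.004]
1.76 [-0.0076 -0.0002 -0.0012] [-0.004 -0.01  -0.004]
1.82 [-0.0017 -0.0002  0.0002] [-0.004 -0.01  -0.004]
1.88 [ 0.004  -0.0002  0.0019] [-0.004 -0.01  -0.004]
1.94 [ 0.0096 -0.0002  0.0039] [-0.004 -0.01  -0.004]
2.0 [ 0.0152 -0.0002  0.0063] [-0.004 -0.01  -0.004]
2.06 [ 0.0205 -0.0002  0.009 ] [-0.004 -0.01  -0.004]
```

Force has dropped; going on to about 2.04.

```bash
python3 -m creep '[{"translation":[0.004,0,0.001],"twist":[0,0,0],"hand":5},{"translation":[0.009,0,0.003],"twist":[0,0,0],"hand":5},{"translation":[0.014,0,0.005],"twist":[0,0,0],"hand":5},{"translation":[0.019,0,0.008],"twist":[0,0,0],"hand":5},{"translation":[0.019,0,0.008],"twist":[0,0,0],"hand":5}]' 30
python3 -m creep '[{"translation":[0,0,0],"twist":[0,0,0],"hand":5},{"translation":[0,0,0],"twist":[0,0,0],"hand":5},{"translation":[0,0,0],"twist":[0,0,0],"hand":5},{"translation":[0,0,0],"twist":[0,0,0],"hand":5},{"translation":[0,0,0],"twist":[0,0,0],"hand":5}]'
python3 - <<'E'
from h import *
arc(2.06)
cv2.imwrite("pics/a4.png",cv2.resize(robot.read_camera("scene")[110:310,210:410],(600,600),interpolation=2))
E
```

```text
time: 6.5
tool_pos: [0.5035, 0.074, 0.1168]
tool_rot: [2.83, 1.555, 0.992]
contact_force: [5.2, 17.2, -7.5]
opening: 0.0152
time: 7.0
tool_pos: [0.5036, 0.0742, 0.1167]
tool_rot: [2.836, 1.555, 0.998]
contact_force: [1.4, 3.3, -2.2]
opening: 0.0152
7.0 [0.5036 0.0742 0.1167] [ 1.4  3.3 -2.2] 0.0152 [-0.01  0.46  1.76  0.02  0.91  1.82]
angle 2.033 radius 0.1033 along 0.0001
2.06 [ 0.0008 -0.0001  0.0042] [-0.005 -0.015 -0.005]
```

View pics/a4.png

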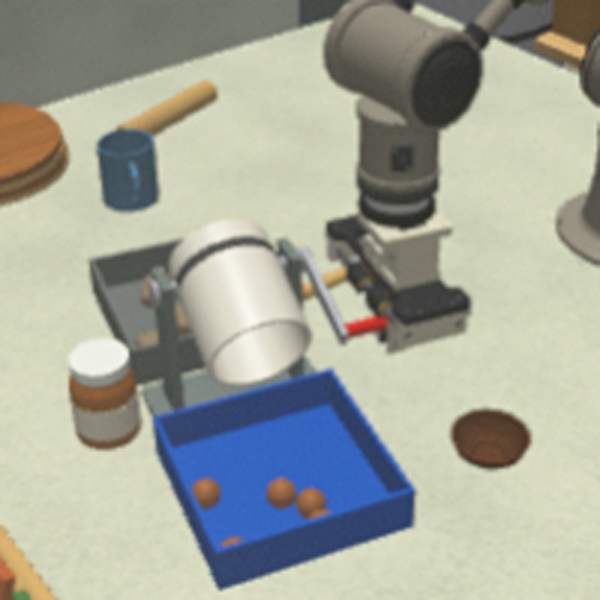

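Five balls lie in the blue tray, at (205,492), (281,492), (311,502), (318,513, partly hidden) and (232,542, partly hidden). The jar shows about 2.03 rad and its mouth is pointing down. Now I swing it back.

```bash
python3 -m creep '[{"translation":[-0.009,0,-0.004],"twist":[0,0,0],"hand":5},{"translation":[-0.019,0,-0.007],"twist":[0,0,0],"hand":5},{"translation":[-0.0285,0,-0.009],"twist":[0,0,0],"hand":5},{"translation":[-0.0385,0,-0.01],"twist":[0,0,0],"hand":5},{"translation":[-0.048,0,-0.01],"twist":[0,0,0],"hand":5}]' 30
python3 - <<'E'
from h import *
arc(1.45,1.35,1.25,1.15,1.05)
cv2.imwrite("pics/top1.png",robot.read_camera("top"))
E
```

```text
time: 7.55
tool_pos: [0.5046, 0.079, 0.1643]
tool_rot: [2.764, 1.564, 0.926]
contact_force: [-1.0, -25.7, -11.8]
opening: 0.0155
7.55 [0.5046 0.079  0.1643] [ -1.  -25.7 -11.8] 0.0155 [0.   0.4  1.69 0.01 1.04 1.84]
angle 1.556 radius 0.0974 along -0.0001
1.45 [-0.0106  0.0002 -0.002 ] [-0.005 -0.007 -0.003]
1.35 [-0.0204  0.0002 -0.0003] [-0.005 -0.007 -0.003]
1.25 [-0.0301  0.0002  0.0023] [-0.005 -0.007 -0.003]
1.15 [-0.0394  0.0003  0.0059] [-0.005 -0.007 -0.003]
1.05 [-0.0484  0.0003  0.0103] [-0.005 -0.007 -0.003]
```

```bash
echo 'P0=P0-.0025*ys' >> h.py
python3 -m creep '[{"translation":[-0.0105,0,0.002],"twist":[0,0,0],"hand":5},{"translation":[-0.0205,0,0.003],"twist":[0,0,0],"hand":5},{"translation":[-0.03,0,0.005],"twist":[0,0,0],"hand":5},{"translation":[-0.039,0,0.0085],"twist":[0,0,0],"hand":5},{"translation":[-0.048,0,0.013],"twist":[0,0,0],"hand":5}]' 30
python3 - <<'E'
from h import *
arc(.96,.86,.76,.66,.56)
E
```

```text
time: 8.1
tool_pos: [0.4996, 0.0612, 0.2113]
tool_rot: [-0.027, 1.567, -1.865]
contact_force: [4.8, -27.1, -26.3]
opening: 0.0153
8.1 [0.4996 0.0612 0.2113] [  4.8 -27.1 -26.3] 0.0153 [-0.03  0.34  1.64 -0.    1.16  1.81]
angle 1.033 radius 0.0948 along -0.0003
0.96 [-0.0088  0.0003 -0.0005] [-0.006  0.003  0.   ]
0.86 [-0.0167  0.0003  0.0057] [-0.006  0.003  0.   ]
0.76 [-0.0239  0.0004  0.0126] [-0.006  0.003  0.   ]
0.66 [-0.0304  0.0004  0.0202] [-0.006  0.003  0.   ]
0.56 [-0.0361  0.0005  0.0284] [-0.006  0.003  0.   ]
```

```bash
echo 'P0=P0-np.array([0,0,.012])' >> h.py
python3 - <<'E'
from h import *
arc(.85,.75,.65,.55,.45)
t=cv2.imread("pics/top1.png")[140:300,260:420];s=robot.read_camera("scene")[90:250,230:390]
cv2.imwrite("pics/a5.png",cv2.resize(np.hstack([s,t]),(800,400),interpolation=2))
E
```

```text
8.1 [0.4996 0.0612 0.2113] [  4.8 -27.1 -26.3] 0.0153 [-0.03  0.34  1.64 -0.    1.16  1.81]
angle 0.931 radius 0.1015 along -0.0003
0.85 [-0.0054  0.0003  0.0063] [-0.006  0.003  0.   ]
0.75 [-0.0126  0.0004  0.0133] [-0.006  0.003  0.   ]
0.65 [-0.019   0.0004  0.021 ] [-0.006  0.003  0.   ]
0.55 [-0.0246  0.0005  0.0292] [-0.006  0.003  0.   ]
0.45 [-0.0294  0.0005  0.038 ] [-0.006  0.003  0.   ]
```

View pics/a5.png

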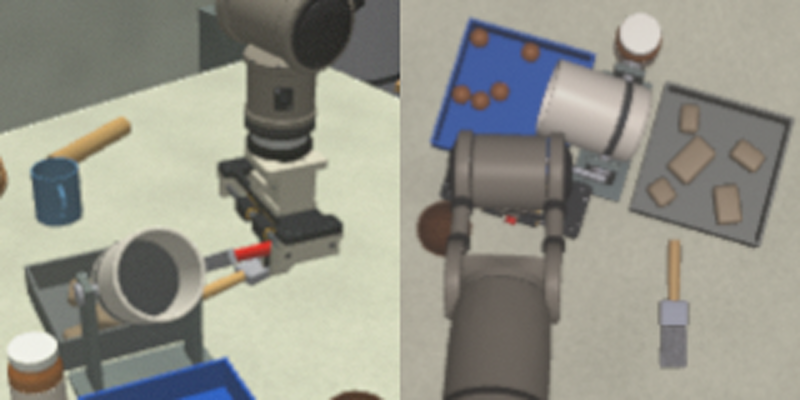

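The top view confirms all five balls in the tray: (481,37), (531,52), (461,95), (480,100) and (500,91). The jar is on its way up, with the lever still in the hand.

```bash
python3 -m creep '[{"translation":[-0.005,0,0.006],"twist":[0,0,0],"hand":5},{"translation":[-0.0125,0,0.013],"twist":[0,0,0],"hand":5},{"translation":[-0.019,0,0.021],"twist":[0,0,0],"hand":5},{"translation":[-0.0245,0,0.029],"twist":[0,0,0],"hand":5},{"translation":[-0.0295,0,0.038],"twist":[0,0,0],"hand":5}]' 30
python3 - <<'E'
from h import *
arc(.35,.25,.15,.05,0)
E
```

```text
time: 8.65
tool_pos: [0.4905, 0.0262, 0.2445]
tool_rot: [2.02, 1.567, 0.182]
contact_force: [2.6, 11.5, 6.5]
opening: 0.0152
8.65 [0.4905 0.0262 0.2445] [ 2.6 11.5  6.5] 0.0152 [-0.1   0.28  1.63  0.    1.22  1.73]
angle 0.45 radius 0.104 along -0.0
0.35 [-0.0003  0.0001  0.011 ] [-0.006 -0.002 -0.004]
0.25 [-0.0032  0.0002  0.0205] [-0.006 -0.002 -0.004]
0.15 [-0.0052  0.0002  0.0303] [-0.006 -0.002 -0.004]
0.05 [-0.0063  0.0003  0.0403] [-0.006 -0.002 -0.004]
0 [-0.0064  0.0003  0.0453] [-0.006 -0.002 -0.004]
```

```bash
echo 'P0=P0+np.array([0,0,.004])' >> h.py; python3 -m creep '[{"translation":[-0.004,0,0.01],"twist":[0,0,0],"hand":5},{"translation":[-0.007,0,0.019],"twist":[0,0,0],"hand":5},{"translation":[-0.009,0,0.028],"twist":[0,0,0],"hand":5},{"translation":[-0.01,0,0.038],"twist":[0,0,0],"hand":5},{"translation":[-0.0105,0,0.045],"twist":[0,0,0],"hand":5}]' 30
python3 -m creep '[{"translation":[0,0,0],"twist":[0,0,0],"hand":5},{"translation":[0,0,0],"twist":[0,0,0],"hand":5}]'
python3 - <<'E'
from h import *
arc(0)
for n,roi in(("scene",(300,130,350,190)),("top",(320,195,355,245))):
    e=ends(red(robot.read_camera(n),roi));print(n,[np.round(x,1) for x in e])
cv2.imwrite("pics/a6.png",cv2.resize(robot.read_camera("scene")[90:250,230:390],(560,560),interpolation=2))
E
```

```text
time: 9.15
tool_pos: [0.4792, -0.0161, 0.2571]
tool_rot: [2.223, 1.562, 0.385]
contact_force: [1.4, 7.9, 7.6]
opening: 0.0151
time: 9.35
tool_pos: [0.4791, -0.0165, 0.2574]
tool_rot: [2.121, 1.562, 0.282]
contact_force: [2.4, -2.9, -2.9]
opening: 0.015
9.35 [ 0.4791 -0.0165  0.2574] [ 2.4 -2.9 -2.9] 0.015 [-0.2   0.25  1.64  0.    1.24  1.64]
angle 0.01 radius 0.1026 along -0.0001
0 [0.0025 0.     0.0011] [-0.006 -0.004 -0.007]
scene [array([320.1, 165.6]), array([326.5, 163.9]), array([313.8, 167.3]), np.int64(50)]
top [array([332.1, 233.7]), array([331., 233.]), array([333.3, 234.4]), np.int64(7)]
```

View pics/a6.png

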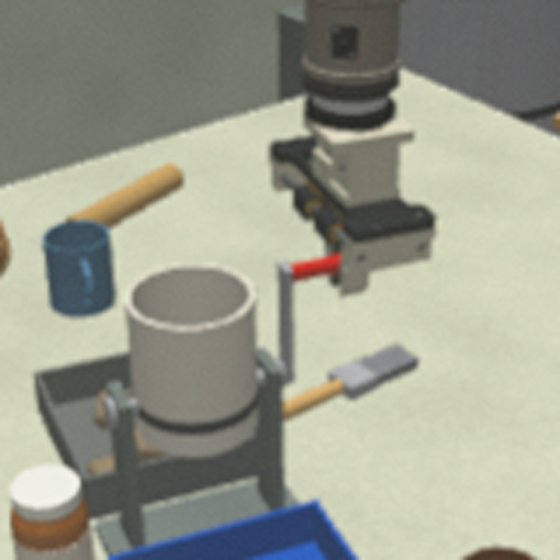

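The jar stands upright: the lever's inner end is at (313.8,167.3) against (313.8,167.0) at the start. Now release and lift.

```bash
python3 -m creep '[{"translation":[0,0,0],"twist":[0,0,0],"hand":20},{"translation":[0,0,0],"twist":[0,0,0],"hand":40},{"translation":[0,0,0],"twist":[0,0,0],"hand":50},{"translation":[-0.02,0,0],"twist":[0,0,0],"hand":50},{"translation":[-0.05,0,0],"twist":[0,0,0],"hand":50}]' 
python3 -m creep '[{"translation":[-0.04,0,0],"twist":[0,0,0],"hand":50},{"translation":[-0.08,0.0,0.02],"twist":[0,0,0],"hand":50},{"translation":[-0.1,0,0.06],"twist":[0,0,0],"hand":50},{"translation":[-0.1,0,0.11],"twist":[0,0,0],"hand":50},{"translation":[-0.1,0,0.16],"twist":[0,0,0],"hand":50}]'
python3 -m creep '[{"translation":[0,0,0.05],"twist":[0,0,0],"hand":50},{"translation":[0,0.0,0.1],"twist":[0,0,0],"hand":50},{"translation":[0,0,0.15],"twist":[0,0,0],"hand":50},{"translation":[0,0,0.15],"twist":[0,0,0],"hand":50}]'
python3 - <<'E'
from h import *
st()
a=robot.read_camera("scene");b=robot.read_camera("top")
for n,im,roi,o in(("top",b,(320,195,355,245),"top0"),("scene",a,(300,150,350,180),"scene0")):
    im0=cv2.imread(f"pics/{o}.png")
    for i in(im0,im):
        e=ends(red(i,roi));print(n,[np.round(x,1) for x in e],np.round(onz(n,e[:1],.26),4))
    d=cv2.absdiff(im0,im).max(2)>40;print("diff px tray/jar region",np.argwhere(d[120:290,180:420] if n=="top" else d[140:330,180:380]).shape)
cv2.imwrite("pics/a7.png",cv2.resize(np.hstack([a[110:310,210:410],b[100:300,220:420]]),(800,400),interpolation=2))
E
```

```text
time: 10.0
tool_pos: [0.4778, -0.0161, 0.3066]
tool_rot: [2.58, 1.566, 0.742]
contact_force: [1.2, -0.2, 1.4]
opening: 0.0442
time: 10.5
tool_pos: [0.4347, -0.1718, 0.4069]
tool_rot: [2.253, 1.564, 0.417]
contact_force: [1.3, -0.7, -0.9]
opening: 0.046
time: 10.9
tool_pos: [0.3933, -0.3213, 0.4052]
tool_rot: [2.386, 1.566, 0.543]
contact_force: [-0.1, 0.4, -0.3]
opening: 0.0459
10.9 [ 0.3933 -0.3213  0.4052] [-0.1  0.4 -0.3] 0.0459 [-0.84  0.24  1.25  0.    1.65  1.  ]
top [array([336.2, 220.9]), array([339.7, 208.9]), array([332.4, 234.1]), np.int64(81)] [[ 0.4868 -0.0195  0.26  ]]
top [array([335.9, 221.4]), array([339.5, 208.9]), array([332.1, 234.3]), np.int64(82)] [[ 0.4853 -0.0186  0.26  ]]
diff px tray/jar region (1047, 2)
scene [array([326.2, 164.4]), array([339.2, 161.7]), array([313.8, 167. ]), np.int64(91)] [[ 0.4847 -0.0262  0.26  ]]
scene [array([326.3, 164.4]), array([339.2, 161.7]), array([313.8, 167.1]), np.int64(90)] [[ 0.4845 -0.0261  0.26  ]]
diff px tray/jar region (273, 2)
```

View pics/a7.png

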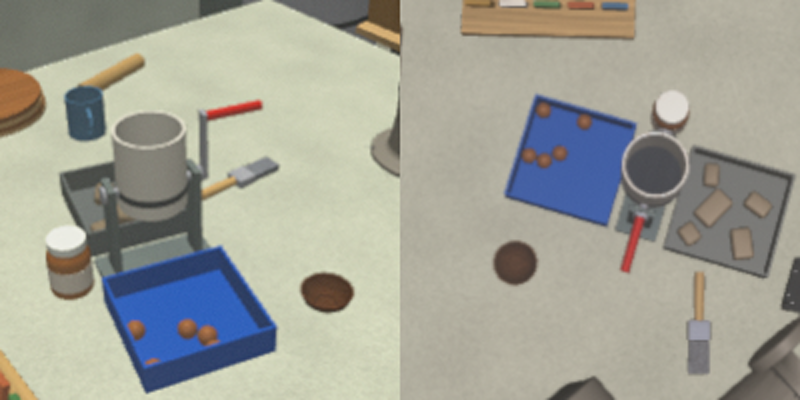

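The jar is upright with the lever within about 1 mm of its start. All five balls are in the tray, at (543,110), (584,122), (529,156), (544,161) and (560,154) in the top crop, and everything else is in place. The arm is clear.

```bash
python3 -c "
from cell import robot
print(robot.hand_in(), robot.observe()['time'])"
```

```text
the job is handed in; nothing more can be done
the job is handed in; nothing more can be done
```

The job is done and handed in. I gripped the red lever and tipped the jar towards the blue tray to about 2.03 rad, and all five balls rolled out into it. I then swung the jar back upright, released the lever and moved the arm clear, finishing at about 11 s.

- **Balls:** the last top view shows all five in the blue tray and none anywhere else.
- **Jar:** the lever is within about 1–2 mm of where it started, so the jar is upright to within about 0.02 rad.
- **Other objects:** the tray, tub and nearby objects look unmoved in the last pictures. I judged this by eye and did not measure it.
- **Forces:** my first estimate of the lever's arc was several millimetres off, and the bar seems to have slipped a little in the fingers. In the call-end readings the side force on the hand rose to about 38 N. That force was through the finger grip, well under the 120 N wrist limit, and I corrected the arc as I went.

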